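Switch on the ring under the saucepan

ROBOT

A 6-joint arm with a two-finger parallel gripper is mounted at the origin on the work surface. World frame = base frame: x ahead of the robot, y to its left, z up, the work surface at z = 0. Lengths are in m, angles in degrees, forces in N, time in s.
With the tool pointing down it reaches from about 0.35 to 0.875 m from the base axis. Payload 4.2 kg.
Tool frame: the origin (TCP) lies at the very end of the fingers, on their centre line; the grasp point (between the pads) lies 19 mm behind it; z points along the fingers, y is the line along which they close (so a half turn about z gives the same grasp; the last joint's range is limited). The gripper opens to 87 mm and grips with 3 to 60 N. Pads are 19 mm wide; open, the fingers measure 117 mm over their backs; the gripper's body (75 mm by 190 mm) begins 51 mm behind the grasp point.
Start: joints at [-49.526, 22.042, 0.453, 0, -68.411, -14.817], TCP at [0.271, -0.563, 0.223] pointing down, gripper open.
Joint ranges: [-179.83, 179.83], [-69.29, 118.12], [-61.27, 80.66], [-181.25, 117.63], [-171.15, -9.14], [-177.46, 177.46]. Speed limits (degrees/s): [159.86, 159.86, 180, 180, 180, 180].

INTERFACE

Orientations are given as a 3x3 rotation matrix whose columns are the frame's x, y, z axes.
In Python, from station import sense, cams, r gives the robot as it stands. The module is installed in compiled form; this text tells all that it offers.
- The arm moves only by the tool step_arm, never from a script. Its argument "targets" is text: rows parted by semicolons, each of 4 numbers parted by spaces: the shift along the tool's x, y, z in cm, then the turn about the tool's z in degrees. In form: x y z turn; .... A call has 1 to 12 rows; each row shifts and turns the commanded pose from where the row before left it, along the tool's axes as they then stand; what a row does not reach is not made up. A row lasts 1/12 s, in which the tool goes at most 41.7 mm and 7.16 degrees, less where a joint would pass 70% of its speed; a pose out of reach is approached as far as the arm can. A call with a gripper value outside its range is refused whole. "claw" is the finger opening in cm, from 0 to 8.7, set as the call begins (left out, the last holds). The fingers move at their own pace and stop on an object; the grip force is fixed at half the most. Time passes only in rows, so rows that do not move let the fingers close. It gives the time, the measured TCP pose, the force, the opening and the grip force at its end, in the units of the state.
- sense(): the state, without advancing time (a new reading comes with each control period).
- cams.capture(name): name is "side" or "top" or "wrist"; returns a dict with "frame" (400x640x3 uint8, blue, green, red), "vertical_fov" (degrees; the focal length in pixels is half the picture's height over the tangent of half this angle, whatever the lens; pixels are square), "cx", "cy" (the principal point, pixels), "eye" and "rotation" of the camera in the world; the wrist camera has in their place "tool_from_camera" (4x4, takes a point from camera to tool coordinates, whose origin is the TCP and whose axes are the flange's). Camera axes: x right, y down, z forward; pixel columns grow to the right and rows downward; lengths in m; the calibration is good to about 2 mm. The wrist camera is an equidistant fisheye: a pixel r from the principal point sees the ray r / f radians off the axis. A picture is of the moment at which its call begins: read the wrist's pose just before it. There is no depth.
- r.finish_job(): hands the job in; it is judged then, once.
The state is a dict: "time_s": time; "joints": joint angles; "joint_velocities": joint speeds; "effort": joint torques, N m; "tcp_pos": TCP position; "ee_rot": TCP orientation; "wrist_force": force on the tool from outside, world axes, zero at the start; "moment": the same for the moment, N m; "gripper_width": opening from 0.0 (shut) to 1.0 (fully open); "gripper_force": force on a finger pad.
Only numpy, scipy, OpenCV 4.12 (cv2) and the standard library are available. Lean on these libraries where they do the work, as an engineer would, in place of code of your own. Each camera call takes 0.05 s, during which the arm holds its last target. There are 200 camera calls.

TASK

Turn on the heat under the lidded saucepan, not under the frying pan: with the fingertips, first press down the half of the hob's rocker switch nearest the pans so that it tips right over and stays, then gently press down the round key at the saucepan's end of the control strip, let it spring back up and withdraw. Leave the other keys alone, do not lean hard on the hob, and do not move the pans, the jar or the mug.

Things in the scene. Friction and masses are not known exactly. Their poses are not given: they have to be found in the camera images.
- hob: fixed two-ring hob, steel box with black glass top, 380 (x) by 580 (y) by 56 mm high. Origin under its centre on the worktop; x away from the robot (turned up to 0.3 rad), y to the left, z up. Grey controls in a row along the near edge, x = -152 mm: round key y = +160, square +85, rocker 0, square -85, round -160. Rings at x = +50, y = +145 and -145, a pan on each; each round key serves the ring on its side
- rocker (a joint): rocker switch, a grey plate 60 (hob x) by 34 (hob y) by 8 mm, pivoted about the hob's y at its middle, 68 mm above the worktop. 0 rad = off, the half nearest the pans up; 0.3 = on, that half down at its stop (counts as on from 0.24). Pressed 21 mm from the pivot it takes about 2 N and goes down about 6 mm; it stays where it is left
- rocker_far (a point): the spot to press on the rocker: on the top face of the half nearest the pans, 21 mm from the pivot (hob x = -130 mm, y = 0), about 78 mm above the worktop when off; it moves with the rocker
- round_left (a joint): travel of the left round key (30 mm across). 0 when up, grows to 0.005 m when fully down (counts as pressed from 0.003). Spring: starts to move at about 1 N, fully down at 3.5 N; springs back when let go.
- round_left_top (a point): centre of the top face of the left (+y) round key, 67 mm above the worktop when up (11 mm above the glass); it moves with the key
- round_right (a joint): travel of the right round key (30 mm across). 0 when up, grows to 0.005 m when fully down (counts as pressed from 0.003). Spring: starts to move at about 1 N, fully down at 3.5 N; springs back when let go.
- round_right_top (a point): centre of the top face of the right (-y) round key, 67 mm above the worktop when up (11 mm above the glass); it moves with the key
- square_left (a joint): travel of the left square key (24 by 24 mm, top 67 mm above the worktop), not to be pressed. 0 when up, grows to 0.005 m when fully down (counts as pressed from 0.003). Spring: starts to move at about 1 N, fully down at 3.5 N; springs back when let go.
- square_right (a joint): travel of the right square key (24 by 24 mm, top 67 mm above the worktop), not to be pressed. 0 when up, grows to 0.005 m when fully down (counts as pressed from 0.003). Spring: starts to move at about 1 N, fully down at 3.5 N; springs back when let go.
- saucepan: steel saucepan with a closed lid, 164 mm across, 105 mm high, 128 mm to the top of the black lid knob, straight black handle along its +x out to 235 mm from the axis. Loose, 1.3 kg; origin at the centre of its underside, on the hob's left or right ring, handle pointing away from the robot
- frying_pan: open dark steel frying pan, 200 mm across the rim, 42 mm high, long black handle along its +x out to 265 mm from the axis. Loose, 1.1 kg; origin at the centre of its underside, on the other ring, handle pointing away from the robot
- jar: closed amber glass storage jar, 76 mm across, 115 mm high, standing loose on the worktop beside the left end of the hob; origin at the centre of its underside
- mug: blue mug, 80 mm across, 85 mm high, its handle (about 35 mm) turned away from the hob, standing loose on the worktop beside the right end of the hob; origin at the centre of its underside
There are look-alikes about, which are no part of the job. Leave any red look-alike of the jar alone.

How it is judged (in metres and radians):
On the way, in this order (a step that is already met when the one before it is completed fails the run):
1. the rocker is tipped to on by the fingers (value of joint rocker above 0.24 rad and contact force between the fingers and hob above 0.3 N), for 0.05 s.
2. the round key of the saucepan's ring is pressed down by the fingers (contact force between the fingers and hob above 0.3 N and ((y of saucepan in the frame of hob above 0 m and value of joint round_left above 0.003 m) or (y of saucepan in the frame of hob below 0 m and value of joint round_right above 0.003 m))), for 0.05 s.
At the end, for the whole second after the job is handed in: The rocker is on (at least 0.24 of 0.3 rad), all four keys are up again (under 1 mm), and the saucepan, frying pan, jar and mug stand upright and at rest within 10 mm of where they were (value of joint rocker above 0.24 rad and value of joint each of round_left, round_right, square_left, square_right below 0.001 m and distance of each of saucepan, frying_pan, jar, mug from where it was at the start of the episode below 0.01 m and angle between each of saucepan, frying_pan, jar, mug's own z axis and vertical below 0.1 rad and linear speed of each of saucepan, frying_pan, jar, mug below 0.02 m/s); the robot touches nothing.
It fails at once if a round key is pressed (2 mm) while the rocker is still off (value of joint rocker below 0.2 rad and value of joint any of round_left, round_right above 0.002 m).
It fails at once if the frying pan's round key is pressed (2 mm) ((y of saucepan in the frame of hob above 0 m and value of joint round_right above 0.002 m) or (y of saucepan in the frame of hob below 0 m and value of joint round_left above 0.002 m)).
It fails at once if a square key is pressed (2 mm) (value of joint any of square_left, square_right above 0.002 m).
It fails at once if the robot leans on the hob with more than 25 N (contact force between the arm and hob above 25 N).
It fails at once if a pan, the jar or the mug is moved, lifted (15 mm) or tipped (distance of any of saucepan, frying_pan, jar, mug from where it was at the start of the episode above 0.015 m or angle between any of saucepan, frying_pan, jar, mug's own z axis and vertical above 0.2 rad).
It also fails if it takes over 38 s, if anything falls off the work surface, if the arm or the gripper's body presses on something with over 40 N, if the wrist force passes 120 N, or if a joint passes its speed limit or range.

## Working session

There is one attempt and no reset: what is moved stays moved. The work goes in short steps, Python scripts to look and compute and a tool call to move; the robot and the scene stay as the last step left them, time stands still between calls to the robot, and variables do not carry over. Pictures are saved under pics/ and viewed, at most 10 in all, crops included, and the job is handed in when it is done.

Besides the shell and the picture viewer there is one more tool, called after ">>>" by a JSON object that holds its "method" and its "body". step_arm: Moves the arm, as the interface text tells. Its arguments: {"type":"object","properties":{"targets":{"type":"string"},"claw":{"type":"number"}},"required":["targets"]}

```bash
mkdir -p pics
cat > h.py <<'E'
import numpy as np,cv2
from station import sense,cams,r
def ray(c,u,v):
    f=200/np.tan(np.radians(c["vertical_fov"])/2)
    d=np.array([(u-c["cx"])/f,(v-c["cy"])/f,1]);return np.array(c["eye"]),np.array(c["rotation"])@d
def onz(c,u,v,z):
    e,d=ray(c,u,v);return e+d*(z-e[2])/d[2]
E
python3 - <<'E'
from h import *
for n in("top","side"):
    c=cams.capture(n);cv2.imwrite(f"pics/{n}0.png",c["frame"])
    print(n,c["vertical_fov"],c["cx"],c["cy"],c["eye"],c["rotation"])
s=sense();print(s["time_s"],s["ee_rot"],s["wrist_force"])
E
```

```text
top 46.988316928098484 315.39684830889667 208.7640535299636 [0.5244649  0.03972249 1.45789874] [[-0.00848116 -0.99710751  0.07552933]
 [-0.99995685  0.0081706  -0.00441987]
 [ 0.00378997 -0.07556355 -0.99713379]]
side 42.64559805015185 322.3564595533023 198.13929116980432 [ 0.5266063  -0.97044298  1.35491248] [[ 0.99507851 -0.08136304  0.05655803]
 [-0.09887286 -0.77754297  0.62100813]
 [-0.00655082 -0.6235439  -0.78176089]]
0.1 [[-9.01466963e-01 -4.32846876e-01 -9.46613028e-04]
 [-4.32847898e-01  9.01465318e-01  1.72543875e-03]
 [ 1.06488042e-04  1.96516549e-03 -9.99998063e-01]] [-0.01518202  0.51887245  0.33309676]
```

View pics/top0.png

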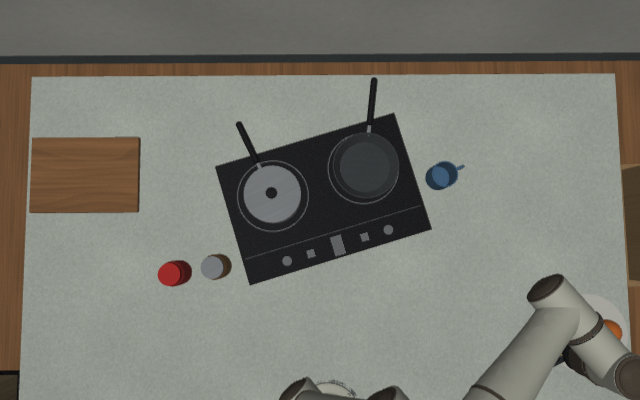

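View pics/side0.png

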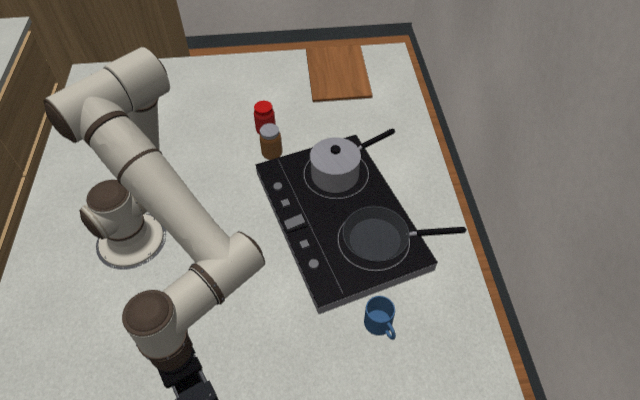

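The top view shows the saucepan (lid knob at 271,193) on the left ring and the frying pan (365,165) on the right. The controls run from the left round key (287,261) through square (311,254), rocker (337,245) and square (365,237) to the right round key (388,230). The jar is at (213,267) and its red look-alike at (172,273). The key to press is the left round one at (287,261), because the saucepan is on that side. I'll measure it and confirm it in a crop.

Run:
```python
from h import *
c=cams.capture("top");g=c["frame"]
cv2.imwrite("pics/crop1.png",cv2.resize(g[150:300,200:440],None,fx=3.3,fy=3.3,interpolation=cv2.INTER_CUBIC))
def blobs(c,box):
    u0,u1,v0,v1=box;m=(cv2.cvtColor(c["frame"],cv2.COLOR_BGR2GRAY)[v0:v1,u0:u1]>75).astype(np.uint8)
    n,l,st,ce=cv2.connectedComponentsWithStats(m)
    return [(ce[i]+[u0,v0],st[i,4]) for i in range(1,n) if 25<st[i,4]<600]
P=[]
for (uv,a) in blobs(c,(270,405,222,270)):
    z=.069 if a>150 else .067
    p=onz(c,*uv,z);P.append(p);print("top",uv.round(1),a,p.round(4))
cs=cams.capture("side")
for uv,a in blobs(cs,(268,325,178,272)):
    z=.069 if a>150 else .067
    print("side",uv.round(1),a,onz(cs,*uv,z).round(4))
P=np.array(sorted(P,key=lambda p:-p[1]))
print(np.linalg.norm(np.diff(P,axis=0),axis=1))
d=P[0]-P[-1];print("yaw",np.degrees(np.arctan2(-d[0],d[1])))
s=sense();R=np.array(s["ee_rot"]);print(np.array(s["tcp_pos"]),s["gripper_width"])
print("tool yaw of x",np.degrees(np.arctan2(R[1,0],R[0,0])))
```

```text
top [388.  229.1] 68 [ 0.5665 -0.1853  0.067 ]
top [364.3 236.3] 57 [ 0.5452 -0.1133  0.067 ]
top [337.6 244.7] 211 [ 0.5205 -0.0322  0.069 ]
top [310.6 253. ] 56 [0.4965 0.0492 0.067 ]
top [286.7 260.3] 70 [0.4752 0.1212 0.067 ]
side [277.4 185.5] 44 [0.4781 0.1208 0.067 ]
side [285.  201.9] 44 [0.4996 0.0497 0.067 ]
side [294.1 221.1] 174 [ 0.5235 -0.0304  0.069 ]
side [304.  243.3] 51 [ 0.5478 -0.1143  0.067 ]
side [313.2 263.1] 70 [ 0.5691 -0.186   0.067 ]
[0.075101   0.08487648 0.08478385 0.07509742]
yaw 16.58617281556075
[ 0.27045503 -0.5630515   0.22187941] 0.9954024278654867
tool yaw of x -154.34944905908517
```

View pics/crop1.png

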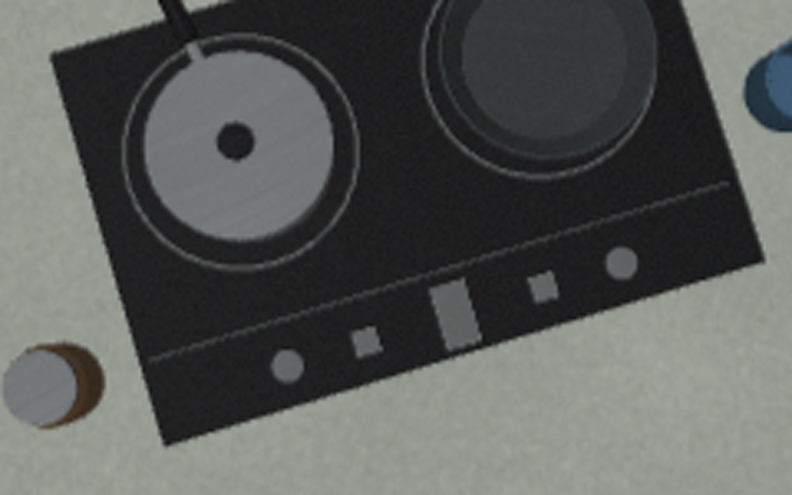

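The crop confirms it: the lidded steel saucepan is on the left, and its round key is at crop (287,366). The rocker is at crop (455,315). The measured spacings of 75 and 85 mm match the description. Next I close the fingers, line the tool up with the hob and fly to above the rocker's far half at (0.543, -0.025).

>>> {"method": "step_arm", "body": {"targets": "0 0 0 4.53;0 0 0 4.53;-2.07 2.19 0 0;-2.07 2.19 0 0;-2.07 2.19 0 0;-2.07 2.19 0 0;-2.07 2.19 0 0;-2.07 2.19 0 0;-2.07 2.19 0 0;-2.07 2.19 0 0;-2.07 2.19 0 0;-2.07 2.19 0 0", "claw": 0}}

```text
time_s: 1.2
tcp_pos: [0.4068, -0.2929, 0.2225]
ee_rot: [[-0.958, -0.286, 0.0], [-0.286, 0.958, 0.0], [-0.0, 0.0, -1.0]]
wrist_force: [0.5, -0.1, -0.1]
gripper_width: 0.171
gripper_force: 0.0
```

>>> {"method": "step_arm", "body": {"targets": "-2.07 2.19 0 0;-2.07 2.19 0 0;-2.07 2.19 0 0;-2.07 2.19 0 0;-2.07 2.19 0 0;-2.07 2.19 0 0;-2.07 2.19 0 0;-2.07 2.19 0 0;-2.07 2.19 0 0;-2.07 2.19 0 0;0 0 0 0;0 0 0 0"}}

```text
time_s: 2.2
tcp_pos: [0.5425, -0.0242, 0.222]
ee_rot: [[-0.958, -0.288, -0.001], [-0.288, 0.958, -0.0], [0.001, 0.0, -1.0]]
wrist_force: [-0.3, 0.0, 0.0]
gripper_width: 0.007
gripper_force: 0.0
```

>>> {"method": "step_arm", "body": {"targets": "0 0 2 0;0 0 2 0;0 0 2 0;0 0 2 0;0 0 2 0;0 0 1.5 0;0 0 0 0;0 0 0 0"}}

```text
time_s: 2.87
tcp_pos: [0.5415, -0.0264, 0.1073]
ee_rot: [[-0.959, -0.285, -0.002], [-0.285, 0.959, -0.001], [0.002, -0.0, -1.0]]
wrist_force: [0.4, -0.7, 0.2]
gripper_width: 0.004
gripper_force: 0.0
```

Run:
```python
from h import *
s=sense();c=cams.capture("wrist");cv2.imwrite("pics/w1.png",c["frame"])
R=np.array(s["ee_rot"]);t=np.array(s["tcp_pos"]);T=np.linalg.inv(np.array(c["tool_from_camera"]))
f=200/np.tan(np.radians(c["vertical_fov"])/2);print(t,T.round(3))
for n,p in dict(rock=(.522,-.0313,.069),far=(.543,-.025,.078),rl=(.4767,.121,.067),sl=(.498,.0495,.067),sr=(.5465,-.1138,.067),tip=t).items():
    q=T[:3,:3]@(R.T@(np.array(p)-t))+T[:3,3];th=np.arctan2(np.hypot(*q[:2]),q[2]);u=q[:2]/np.hypot(*q[:2])*th*f+[c["cx"],c["cy"]]
    print(n,u.round(1))
```

```text
[ 0.54153606 -0.02640923  0.1072556 ] [[-0.     1.    -0.    -0.001]
 [-0.956 -0.    -0.294  0.03 ]
 [-0.294  0.     0.956  0.18 ]
 [ 0.     0.     0.     1.   ]]
rock [322.4 196.1]
far [322.5 231.1]
rl [521.3 195.3]
sl [439.4 195.3]
sr [202.9 195.3]
tip [320.9 248.1]
```

View pics/w1.png

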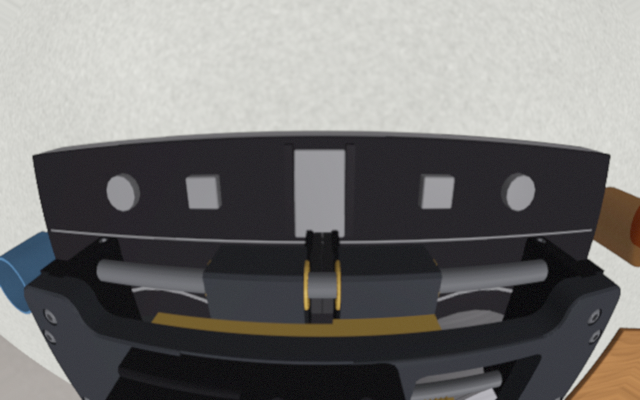

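The wrist view shows the rocker (319,192) directly ahead of the fingertips, with the left round key at (518,192). Both are within about 3 px of the predicted positions. Now I press down slowly.

>>> {"method": "step_arm", "body": {"targets": "0 0 1 0;0 0 1 0;0 0 0.4 0;0 0 0.1 0;0 0 0.1 0;0 0 0.1 0;0 0 0.1 0;0 0 0.1 0;0 0 0.1 0;0 0 0.1 0;0 0 0.1 0;0 0 0 0"}}

```text
time_s: 3.92
tcp_pos: [0.5426, -0.0252, 0.0757]
ee_rot: [[-0.958, -0.286, 0.001], [-0.286, 0.958, 0.0], [-0.001, -0.0, -1.0]]
wrist_force: [0.7, 0.1, 0.3]
gripper_width: 0.007
gripper_force: 0.4
```

>>> {"method": "step_arm", "body": {"targets": "0 0 0.1 0;0 0 0.1 0;0 0 0.1 0;0 0 0 0"}}

```text
time_s: 4.25
tcp_pos: [0.5427, -0.0252, 0.0726]
ee_rot: [[-0.958, -0.286, 0.001], [-0.286, 0.958, 0.0], [-0.001, -0.0, -1.0]]
wrist_force: [1.1, 0.2, 2.4]
gripper_width: 0.006
gripper_force: 0.7
```

>>> {"method": "step_arm", "body": {"targets": "0 0 0.1 0;0 0 0.1 0;0 0 0 0"}}

```text
time_s: 4.5
tcp_pos: [0.543, -0.0252, 0.0709]
ee_rot: [[-0.958, -0.286, 0.002], [-0.286, 0.958, 0.0], [-0.002, -0.0, -1.0]]
wrist_force: [1.4, 0.0, 2.4]
gripper_width: 0.011
gripper_force: 1.5
```

>>> {"method": "step_arm", "body": {"targets": "0 0 0.1 0;0 0 0 0"}}

```text
time_s: 4.67
tcp_pos: [0.5431, -0.0252, 0.0702]
ee_rot: [[-0.958, -0.286, 0.002], [-0.286, 0.958, 0.0], [-0.002, -0.0, -1.0]]
wrist_force: [2.0, 0.8, 5.1]
gripper_width: 0.007
gripper_force: 2.6
```

>>> {"method": "step_arm", "body": {"targets": "0 0 0.1 0;0 0 0 0"}}

```text
time_s: 4.83
tcp_pos: [0.5432, -0.0252, 0.07]
ee_rot: [[-0.958, -0.286, 0.002], [-0.286, 0.958, -0.0], [-0.002, -0.001, -1.0]]
wrist_force: [0.5, 1.4, 8.8]
gripper_width: 0.003
gripper_force: 4.8
```

>>> {"method": "step_arm", "body": {"targets": "0 0 0.05 0;0 0 0 0"}}

```text
time_s: 5.0
tcp_pos: [0.5432, -0.0252, 0.0699]
ee_rot: [[-0.958, -0.287, 0.002], [-0.287, 0.958, -0.0], [-0.002, -0.001, -1.0]]
wrist_force: [-1.4, 1.8, 11.4]
gripper_width: 0.006
gripper_force: 5.9
```

The z reading has stopped at 0.070 while the force climbed to 11 N, so the rocker is at its stop. I rise, go across to the left round key and look.

>>> {"method": "step_arm", "body": {"targets": "0 0 -1 0;0 0 -2 0;0 0 -2 0;0.44 3.2 0 0;0.44 3.2 0 0;0.44 3.2 0 0;0.44 3.2 0 0;0.44 3.2 0 0;0 0 0 0;0 0 0 0;0 0 0 0"}}

```text
time_s: 5.92
tcp_pos: [0.4747, 0.1212, 0.1176]
ee_rot: [[-0.958, -0.286, -0.002], [-0.286, 0.958, -0.001], [0.002, -0.0, -1.0]]
wrist_force: [0.1, -0.3, 0.2]
gripper_width: 0.006
gripper_force: 0.0
```

Run:
```python
from h import *
s=sense();c=cams.capture("wrist");cv2.imwrite("pics/w2.png",c["frame"])
print(s["tcp_pos"],s["wrist_force"])
g=cams.capture("side")["frame"][140:290,220:400]
cv2.imwrite("pics/s2.png",cv2.resize(g,None,fx=4,fy=4,interpolation=cv2.INTER_CUBIC))
```

```text
[0.47469049 0.12120683 0.11762843] [ 0.10216402 -0.28177926  0.24889783]
```

View pics/w2.png

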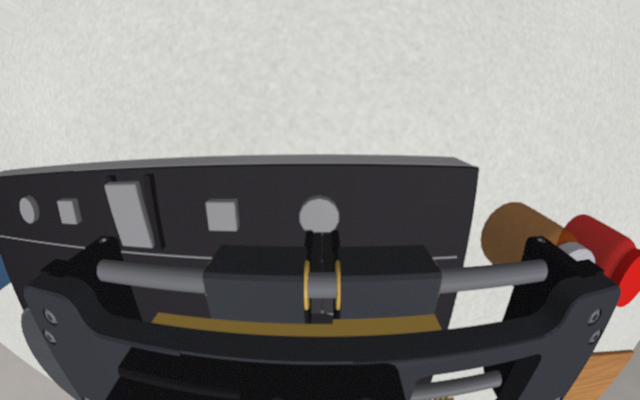

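View pics/s2.png

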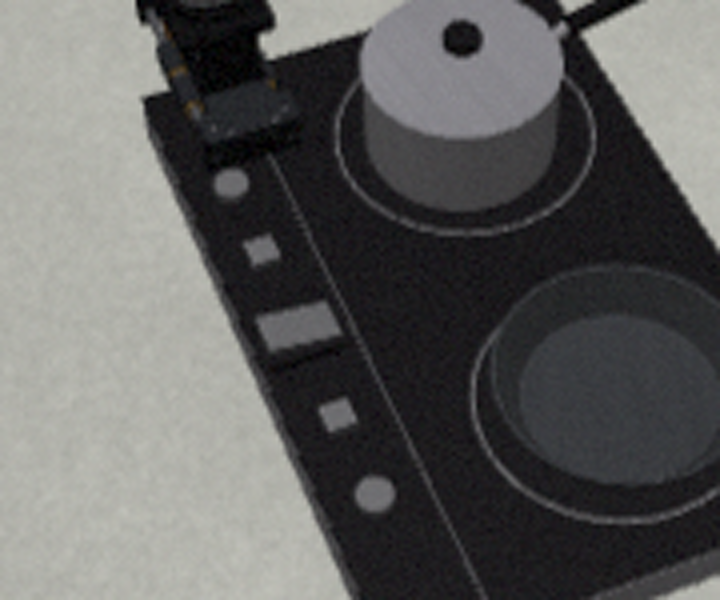

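The wrist view shows the fingertips in line with the left round key (319,216). In the side crop, the rocker (298,328) is tipped towards the pans, with its near end raised. The fingers stand over the left key (231,183). Now I press it gently.

>>> {"method": "step_arm", "body": {"targets": "0 0 1.5 0;0 0 1.5 0;0 0 1 0;0 0 0.4 0;0 0 0 0;0 0 0.1 0;0 0 0.1 0;0 0 0.1 0;0 0 0.1 0;0 0 0.1 0;0 0 0.1 0;0 0 0 0"}}

```text
time_s: 7.02
tcp_pos: [0.4754, 0.1217, 0.068]
ee_rot: [[-0.958, -0.286, -0.0], [-0.286, 0.958, -0.0], [0.0, -0.0, -1.0]]
wrist_force: [-0.2, 1.1, -0.1]
gripper_width: 0.002
gripper_force: 0.0
```

>>> {"method": "step_arm", "body": {"targets": "0 0 0.1 0;0 0 0.1 0;0 0 0.1 0;0 0 0.1 0;0 0 0 0"}}

```text
time_s: 7.43
tcp_pos: [0.4756, 0.1218, 0.0641]
ee_rot: [[-0.958, -0.286, 0.0], [-0.286, 0.958, 0.0], [-0.0, 0.0, -1.0]]
wrist_force: [-0.8, -0.2, 3.0]
gripper_width: 0.002
gripper_force: 1.2
```

>>> {"method": "step_arm", "body": {"targets": "0 0 0.1 0;0 0 0 0;0 0 0 0"}}

```text
time_s: 7.68
tcp_pos: [0.4756, 0.1218, 0.0632]
ee_rot: [[-0.958, -0.286, 0.0], [-0.286, 0.958, 0.0], [-0.0, 0.0, -1.0]]
wrist_force: [-0.5, 0.8, 3.2]
gripper_width: 0.005
gripper_force: 1.5
```

Travel is about 4 mm at about 3 N. I'll take it to the bottom to be sure.

>>> {"method": "step_arm", "body": {"targets": "0 0 0.1 0;0 0 0 0;0 0 0 0"}}

```text
time_s: 7.93
tcp_pos: [0.4756, 0.1218, 0.0624]
ee_rot: [[-0.958, -0.286, 0.0], [-0.286, 0.958, 0.0], [-0.0, 0.0, -1.0]]
wrist_force: [-1.6, -0.3, 5.4]
gripper_width: 0.006
gripper_force: 2.6
```

>>> {"method": "step_arm", "body": {"targets": "0 0 0.1 0;0 0 0 0;0 0 0 0"}}

```text
time_s: 8.18
tcp_pos: [0.4757, 0.1218, 0.0622]
ee_rot: [[-0.958, -0.286, 0.001], [-0.286, 0.958, -0.0], [-0.001, -0.0, -1.0]]
wrist_force: [-3.5, 0.7, 11.1]
gripper_width: 0.004
gripper_force: 5.7
```

The key is fully down, so I withdraw straight up.

>>> {"method": "step_arm", "body": {"targets": "0 0 -0.5 0;0 0 -1.5 0;0 0 -2.5 0;0 0 -2.5 0;0 0 -2.5 0;0 0 -2.5 0;0 0 -2 0;0 0 0 0;0 0 0 0;0 0 0 0;0 0 0 0;0 0 0 0"}}

```text
time_s: 9.18
tcp_pos: [0.4748, 0.1214, 0.1997]
ee_rot: [[-0.958, -0.285, -0.003], [-0.285, 0.958, -0.001], [0.003, -0.001, -1.0]]
wrist_force: [-0.0, -0.2, -0.3]
gripper_width: 0.006
gripper_force: 0.0
```

Run:
```python
from h import *
c=cams.capture("side");a=cv2.imread("pics/side0.png")
d=cv2.absdiff(a,c["frame"])[110:345,250:475]
print(sense()["wrist_force"],sense()["time_s"])
cv2.imwrite("pics/s3.png",cv2.resize(np.hstack([c["frame"][110:345,250:475],d]),None,fx=1.7,fy=1.7))
```

```text
[ 0.13418167 -0.06516252 -0.36384638] 9.2333
```

View pics/s3.png

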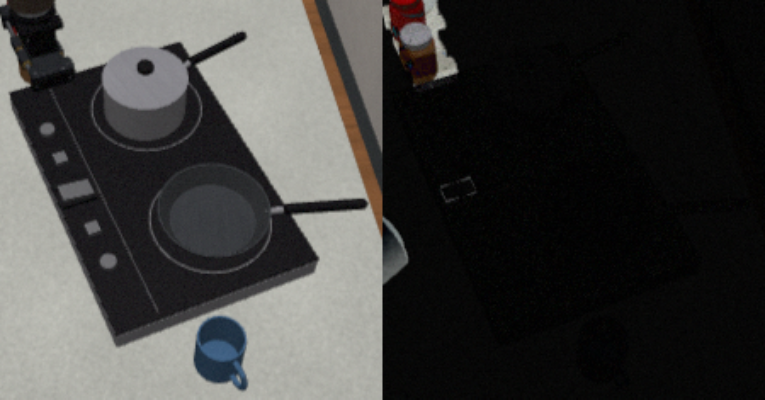

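The picture shows the rocker (75,190) as the only thing on the hob that changed. The pans and mug have not moved, the keys are up, and the arm only hides the jar from view.

```bash
python3 -c "
from station import r
print(r.finish_job())"
```

```text
the job is handed in; nothing more can be done
None
```

I tipped the rocker on, pressed the left round key (the saucepan's) and let it spring back, then withdrew and handed the job in at about 9 s; the pans and mug had not moved in the last picture, the arm hid the jar there, and the hand-in gave no verdict.

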